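# Press the organiser bin home and refill it with bumpers

## Robot

A 6-joint arm with a two-finger parallel gripper is mounted at the origin on the work surface. World frame = base frame: x ahead of the robot, y to its left, z up, the work surface at z = 0. Lengths are in mm, angles in rad, forces in N, time in s.
With the tool pointing down it reaches from about 275 to 725 mm from the base axis. Payload 15.9 kg.
Tool frame: the origin (TCP) lies at the very end of the fingers, on their centre line; the grasp point (between the pads) lies 19 mm behind it; z points along the fingers, y is the line along which they close (so a half turn about z gives the same grasp; the last joint's range is limited). The gripper opens to 85 mm and grips with 20 to 120 N. Pads are 22 mm wide; open, the fingers measure 114 mm over their backs; the gripper's body (76 mm by 85 mm) begins 54 mm behind the grasp point. The pads swing forward as they close: fully open they stand 13 mm farther back than shut.
Start: joints at [-1.225, 0.213, -0.034, 1.323, 0, 1.571], TCP at [169.468, -470.389, 203.006] pointing down, gripper open.
Joint ranges: [-2.98, 2.98], [-0.74, 1.72], [-1.14, 1.35], [-2.1, 2.04], [-1.57, 1.44], [-3.14, 3.14]. Speed limits (rad/s): [1.89, 1.89, 2.39, 2.57, 3.14, 3.14].

## Interface

Orientations are given as [roll, pitch, yaw] about the fixed x, y, z axes, in that order (R = Rz(yaw) Ry(pitch) Rx(roll)).
In Python, from cell import sensors, eyes, job_done gives the robot as it stands.
- The arm moves only by the tool jog_arm, never from a script. Its argument "plan" is a list of rows, each a list of 6 numbers: the shift along the tool's x, y, z in m, then the turn, a rotation vector about the tool's x, y, z in rad. In form: [[x, y, z, ax, ay, az], ...]. A call has 1 to 20 rows; each row is the pose to reach, as a shift and turn from the pose commanded when the call began, along the tool's axes at that moment; what a row does not reach only later rows make up. A row lasts 1/10 s, in which the tool goes at most 50 mm and 8.59 degrees, less where a joint would pass 70% of its speed; a pose out of reach is approached as far as the arm can. A call with a gripper value outside its range is refused whole. "claw" is the closure, from 0 (fully open) to 1 (shut), set as the call begins (left out, the last holds). The fingers move at their own pace and stop on an object; the grip force is fixed at half the most. Time passes only in rows, so rows that repeat a pose let the fingers close. It gives the time, the measured TCP pose, the force, the opening and the grip force at its end, in the units of the state.
- sensors.sense(): the state, without advancing time (a new reading comes with each control period).
- eyes.snapshot(name): name is "scene" or "top"; returns a dict with "pixels" (400x640x3 uint8, blue, green, red), "fx", "fy", "cx", "cy" (pixels), "rvec" (rotation vector, rad) and "tvec" (3), from world to camera coordinates, as OpenCV has them. Camera axes: x right, y down, z forward; pixel columns grow to the right and rows downward; lengths in mm; the calibration is good to about 2 mm. A picture is of the moment at which its call begins. There is no depth.
- job_done(): hands the job in; it is judged then, once.
The state is a dict: "time_s": time; "joints": joint angles; "joint_velocities": joint speeds; "joint_efforts": joint torques, N m; "ee_pos": TCP position; "tcp_rot": TCP orientation; "ft_force": force on the tool from outside, world axes, zero at the start; "ft_torque": the same for the moment, N m; "grip_width": finger opening in mm; "grip_force": force on a finger pad.
Only numpy, scipy, OpenCV 4.12 (cv2) and the standard library are available. Lean on these libraries where they do the work, as an engineer would, in place of code of your own. Each camera call takes 0.05 s, during which the arm holds its last target. There are 200 camera calls.

## Task

The orange bin is standing proud in its recess in the clear organiser: press it fully home, level and flush with the organiser's top. Then pick up the grey pot, pour all six door bumpers out of it into the bin, and stand the empty pot upright on the shelf again. Leave the hammer, jar and toolbox where they are.

Things in the scene. Friction and masses are not known exactly. Their poses are not given: they have to be found in the camera images.
- organiser: Translucent storage organiser, 190 (x) x 164 (y) x 48 mm high, fixed to the beech shelf. Origin: centre of its underside. Its own -x half holds one open rectangular recess (94 x by 123 y, 40 mm deep, floor 8 mm above the shelf) centred at x = -35 mm, y = 0; the +x end has two small compartments, not used. Turned at most 0.3 rad about vertical.
- bay_floor (a point): Centre of the floor of the organiser's recess, 8 mm above the shelf and 40 mm below the organiser's top; axes as the organiser's. Four sprung steel ball catches stick out of the two short walls (y ends) and hold the bin up until it is pressed past them with about 10 N.
- bin: Loose orange open-topped bin, 90 (x) x 120 (y) x 40 mm high outside, walls and floor 4 mm. Origin: centre of its underside. It starts level in the recess but stands about 11 mm proud on the catches; pressed home, its rim is level with the organiser's top and its origin lies on bay_floor.
- pot: Loose grey silicone pot, round, straight-sided, 62 mm outer diameter, 65 mm high, wall 3 mm, base 5 mm; about 0.2 kg with its contents. Origin: centre of its underside; z is its axis, up through the mouth.
- pot_rim (a point): Centre of the pot's mouth, 65 mm above its origin.
- bumper0: Blue hard smooth plastic door bumper, a disc 20 mm across and 14 mm thick, starts inside the pot. Origin: centre of its underside.
- bumper1: White hard smooth plastic door bumper, a disc 20 mm across and 14 mm thick, starts inside the pot. Origin: centre of its underside.
- bumper2: Blue hard smooth plastic door bumper, a disc 20 mm across and 14 mm thick, starts inside the pot. Origin: centre of its underside.
- bumper3: White hard smooth plastic door bumper, a disc 20 mm across and 14 mm thick, starts inside the pot. Origin: centre of its underside.
- bumper4: Blue hard smooth plastic door bumper, a disc 20 mm across and 14 mm thick, starts inside the pot. Origin: centre of its underside.
- bumper5: White hard smooth plastic door bumper, a disc 20 mm across and 14 mm thick, starts inside the pot. Origin: centre of its underside.
- hammer: Steel tack hammer, 260 mm long, lying on the shelf beyond the organiser; bystander. Origin: under its middle; handle towards its own -x.
- jar: Closed screw-top jar, 68 mm across, 90 mm high, standing at the left; bystander. Origin: centre of its underside.
- toolbox: Green plastic toolbox with a black carrying handle, 200 (x) x 350 (y) x 190 mm high, standing at the right; bystander. Origin: centre of its underside.
There are look-alikes about, which are no part of the job. What is shaped like the pot but pink is not meant. Leave any blue or red look-alike of the bin alone.

How it is judged:
By the outcome, as a careful person would: the job done as asked, in the order asked, and still so for the second after the job is handed in, with the robot touching nothing.
It also fails if it takes over 61 s, if anything falls off the work surface, if the arm or the gripper's body presses on something with over 40 N, if the wrist force passes 120 N, or if a joint passes its speed limit or range.

## Working session

There is one attempt and no reset: what is moved stays moved. The work goes in short steps, Python scripts to look and compute and a tool call to move; the robot and the scene stay as the last step left them, time stands still between calls to the robot, and variables do not carry over. Pictures are saved under pics/ and viewed, at most 10 in all, crops included, and the job is handed in when it is done.

Besides the shell and the picture viewer there is one more tool, called after "Call:" as name(argument=value, ...) on one line, values as JSON. jog_arm: Moves the arm, as the interface text tells. Its arguments: {"type":"object","properties":{"plan":{"type":"array","items":{"type":"array","items":{"type":"number"}}},"claw":{"type":"number"}},"required":["plan"]}

```bash
mkdir -p pics
cat > h.py <<'E'
import numpy as np, cv2
from scipy.spatial.transform import Rotation as R
from cell import sensors, eyes, job_done
def snap(n,f=None):
    s=eyes.snapshot(n)
    if f: cv2.imwrite('pics/'+f,s['pixels'])
    return s
def cam(s):
    K=np.array([[s['fx'],0,s['cx']],[0,s['fy'],s['cy']],[0,0,1.]])
    return K,np.array(s['rvec'],float).ravel(),np.array(s['tvec'],float).ravel()
def proj(s,P):
    K,r,t=cam(s); return cv2.projectPoints(np.array(P,float).reshape(-1,1,3),r,t,K,None)[0].reshape(-1,2)
def back(s,uv,z):
    K,r,t=cam(s); M=cv2.Rodrigues(r)[0]; o=-M.T@t; out=[]
    for u,v in uv:
        d=M.T@np.linalg.inv(K)@[u,v,1]; out.append(o+d*(z-o[2])/d[2])
    return np.array(out)
E
python3 - <<'E'
from h import *
for n in('scene','top'):
    s=snap(n,n+'.png'); K,r,t=cam(s); print(n,K[0,0],(-cv2.Rodrigues(r)[0].T@t).round())
print(sensors.sense())
E
```

```text
scene 460.8897502892788 [1227. -667. 1393.]
top 491.89522419847475 [ 297.  -43. 1467.]
{'time_s': 0.1, 'joints': array([-1.22503494e+00,  2.13301070e-01, -3.49571898e-02,  1.32348931e+00,
       -1.29043851e-05,  1.57081301e+00]), 'joint_velocities': array([-1.86993489e-05, -1.30218042e-03,  2.45967522e-03, -4.28665331e-04,
        1.16927859e-04, -6.52215805e-04]), 'joint_efforts': array([-2.40255686e-03, -6.87244749e+01,  4.87808704e+01,  1.20821764e-02,
       -2.95904783e-04,  7.24040262e-06]), 'ee_pos': array([ 169.34622902, -470.11569031,  202.5841331 ]), 'tcp_rot': array([-3.14064141e+00,  1.29202529e-05,  3.45744707e-01]), 'ft_force': array([ 0.00360946, -0.38671796, -0.31157734]), 'ft_torque': array([-0.00589548,  0.01869012, -0.02191797]), 'grip_force': 0.0, 'grip_width': 85.45918188588777}
```

View pics/scene.png

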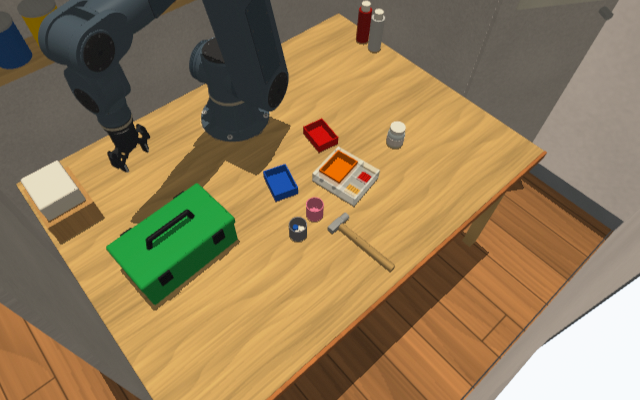

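View pics/top.png

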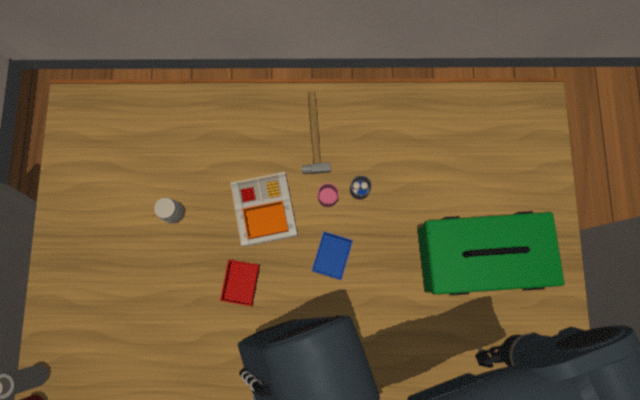

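Top view: the orange bin is at (266,220) in the organiser, with blue (332,256) and red (240,283) look-alike bins nearby. The grey pot with bumpers is at (361,187) and the pink look-alike at (328,195). By colour and contents, I want the orange bin and the grey pot. The crop below should confirm both.

```bash
cat > m.py <<'E'
from h import *
import sys
s=snap('top'); im=s['pixels']; hsv=cv2.cvtColor(im,cv2.COLOR_BGR2HSV)
c=im[150:260,215:395]; cv2.imwrite('pics/crop1.png',cv2.resize(c,None,fx=4.4,fy=4.4,interpolation=cv2.INTER_CUBIC))
def rect(mask,z,name):
    cs,_=cv2.findContours(mask.astype('uint8'),cv2.RETR_EXTERNAL,cv2.CHAIN_APPROX_NONE); k=max(cs,key=cv2.contourArea)
    w=back(s,k[:,0,:].astype(float),z)[:,:2].astype('float32'); r=cv2.minAreaRect(w); print(name,np.round(r[0],1),np.round(r[1],1),round(r[2],1), k[:,0].min(0),k[:,0].max(0))
roi=np.zeros(im.shape[:2],bool); roi[165:250,225:303]=1
o=(hsv[...,0]<14)&(hsv[...,0]>4)&(hsv[...,1]>225)&(hsv[...,2]>150)&roi; rect(o,59,'bin')
rect((hsv[...,1]<60)&(hsv[...,2]>110)&roi,48,'org')
roi2=np.zeros_like(roi); roi2[170:205,344:380]=1
rect(((hsv[...,1]<90)|(hsv[...,0]>90))&roi2,65,'pot')
E
python3 m.py
```

```text
bin [507.6 158. ] [ 4.9 11.2] 34.4 [247 215] [251 217]
org [533.6 118.5] [193.4 163.5] 11.4 [231 172] [296 245]
pot [ 594.2 -165.2] [58.8 69.8] 71.2 [350 175] [371 198]
```

View pics/crop1.png

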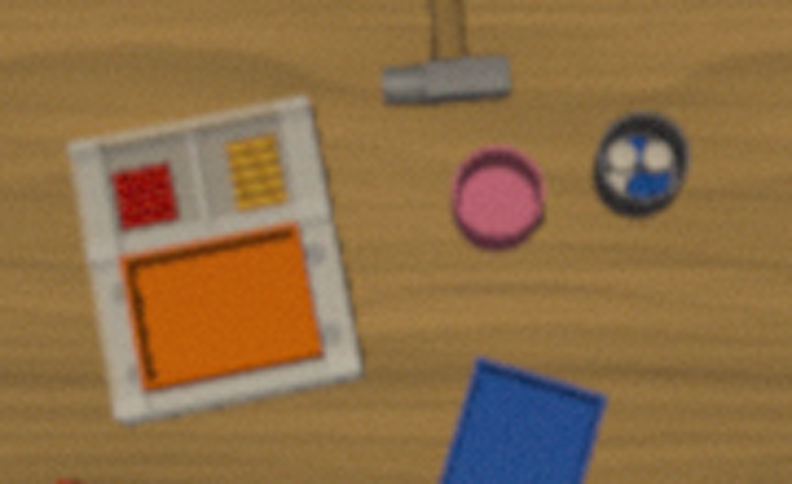

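The crop confirms it: the orange bin is the organiser's insert, with its rim corners at crop (122,258), (298,226), (322,356) and (145,390). The dark grey pot at crop (641,160) holds the blue and white bumpers, and the pink one is empty.

```bash
cat >> h.py <<'E'
def delta(pos,rot,st=None,base=None):
    """row from commanded pose base=(pos mm,Rotation) to target"""
    if base is None:
        st=sensors.sense(); base=(st['ee_pos'],R.from_euler('xyz',st['tcp_rot']))
    d=base[1].inv().apply(np.array(pos)-base[0])/1000; w=(base[1].inv()*rot).as_rotvec()
    return np.r_[d,w].round(4).tolist()
E
python3 - <<'E'
from h import *
s=snap('top'); f=lambda u,v:(u/4.4+215-.4,v/4.4+150-.4)
c=back(s,[f(122,258),f(298,226),f(322,356),f(145,390)],59)
print(c.round(1),c.mean(0).round(1))
print('yaw',[round(np.arctan2(*(a-b)[1::-1]),3) for a,b in((c[0],c[3]),(c[1],c[2]))], np.round(np.arctan2(-(c[0]-c[1])[0],(c[0]-c[1])[1]),3))
p=back(s,[f(642,158)],65)[0]; print('pot rim',p.round(1)); print('pink',back(s,[f(499,193)],65)[0].round(1))
q=snap('scene'); cv2.imwrite('pics/sc.png',cv2.resize(q['pixels'][120:260,250:410],None,fx=4.4,fy=4.4,interpolation=cv2.INTER_CUBIC))
print('scene rim back',proj(q,[p,[p[0],p[1],0]]).round(1))
im=q['pixels'][210:248,280:310]; h=cv2.cvtColor(im,cv2.COLOR_BGR2HSV); m=((h[...,1]<90)|(h[...,0]>90)); ys,xs=np.where(m); print(xs.min()+280,xs.max()+280,ys.min()+210,ys.max()+210)
print(delta([500,112,150],R.from_euler('xyz',[np.pi,0,.195])))
E
```

```text
[[532.2 178.3  59. ]
 [553.6  62.2  59. ]
 [467.1  45.4  59. ]
 [444.9 160.7  59. ]] [499.5 111.6  59. ]
yaw [np.float64(0.198), np.float64(0.192)] 0.182
pot rim [ 597.9 -165.5   65. ]
pink [574.4 -70.8  65. ]
scene rim back [[296.6 223.2]
 [297.  232.9]]
289 309 210 241
[0.5084, -0.4357, 0.053, -0.0005, 0.0001, 0.1508]
```

View pics/sc.png

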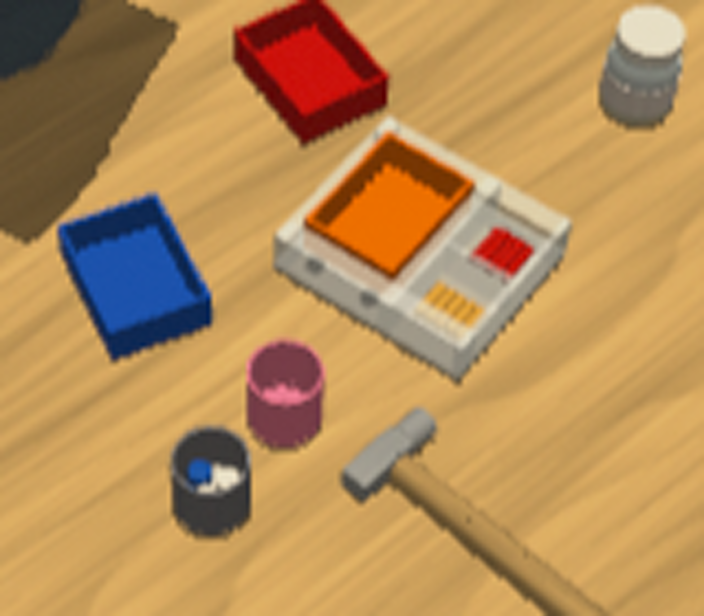

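The scene crop shows the grey pot's rim at crop (211,455), which is about (298,223) in the full image and agrees with the top view to about 3 mm. The bin centre is (500,112) with yaw about 0.19. Next I move above the bin with the fingers half closed.

Call:
jog_arm(plan=[[0.508, -0.436, 0.05, 0, 0, 0.153], [0.508, -0.436, 0.05, 0, 0, 0.153], [0.508, -0.436, 0.05, 0, 0, 0.153], [0.508, -0.436, 0.05, 0, 0, 0.153], [0.508, -0.436, 0.05, 0, 0, 0.153], [0.508, -0.436, 0.05, 0, 0, 0.153], [0.508, -0.436, 0.05, 0, 0, 0.153], [0.508, -0.436, 0.05, 0, 0, 0.153], [0.508, -0.436, 0.05, 0, 0, 0.153], [0.508, -0.436, 0.05, 0, 0, 0.153], [0.508, -0.436, 0.05, 0, 0, 0.153], [0.508, -0.436, 0.05, 0, 0, 0.153], [0.508, -0.436, 0.05, 0, 0, 0.153], [0.508, -0.436, 0.05, 0, 0, 0.153], [0.508, -0.436, 0.05, 0, 0, 0.153], [0.508, -0.436, 0.05, 0, 0, 0.153], [0.508, -0.436, 0.05, 0, 0, 0.153], [0.508, -0.436, 0.05, 0, 0, 0.153], [0.508, -0.436, 0.05, 0, 0, 0.153], [0.508, -0.436, 0.05, 0, 0, 0.153]], claw=0.5)

```text
time_s: 2.25
ee_pos: [501.0, 104.6, 153.2]
tcp_rot: [-3.136, -0.0, 0.203]
ft_force: [0.5, 0.0, 0.3]
grip_width: 43.0
grip_force: 0.0
```

Call:
jog_arm(plan=[[0, 0, 0, 0, 0, 0], [0, 0, 0.04, 0, 0, 0], [0, 0, 0.08, 0, 0, 0], [0, 0, 0.115, 0, 0, 0], [0, 0, 0.115, 0, 0, 0], [0, 0, 0.115, 0, 0, 0], [0, 0, 0.115, 0, 0, 0]])

```text
time_s: 2.95
ee_pos: [502.3, 105.8, 40.0]
tcp_rot: [-3.135, -0.003, 0.204]
ft_force: [1.6, 0.3, 0.5]
grip_width: 42.8
grip_force: 0.0
```

Call:
jog_arm(plan=[[-0.001, -0.006, 0, 0, 0, -0.01], [-0.001, -0.006, 0.005, 0, 0, -0.01], [-0.001, -0.006, 0.01, 0, 0, -0.01], [-0.001, -0.006, 0.015, 0, 0, -0.01], [-0.001, -0.006, 0.018, 0, 0, -0.01], [-0.001, -0.006, 0.021, 0, 0, -0.01], [-0.001, -0.006, 0.021, 0, 0, -0.01]])

```text
time_s: 3.65
ee_pos: [498.5, 110.7, 16.6]
tcp_rot: [-3.135, 0.001, 0.214]
ft_force: [-0.6, -0.0, 0.3]
grip_width: 42.4
grip_force: 0.0
```

Call:
jog_arm(plan=[[0, 0, 0.002, 0, 0, 0.02], [0, 0, 0.004, 0, 0, 0.02], [0, 0, 0.006, 0, 0, 0.02], [0, 0, 0.008, 0, 0, 0.02], [0, 0, 0.008, 0, 0, 0.02]])

```text
time_s: 4.15
ee_pos: [499.6, 106.0, 8.8]
tcp_rot: [-3.131, 0.001, 0.202]
ft_force: [-0.7, -0.3, -0.1]
grip_width: 42.5
grip_force: 0.0
```

Call:
jog_arm(plan=[[0, -0.003, 0.001, 0, 0, 0], [0, -0.003, 0.002, 0, 0, 0], [0, -0.003, 0.003, 0, 0, 0], [0, -0.003, 0.004, 0, 0, 0], [0, -0.003, 0.004, 0, 0, 0]])

```text
time_s: 4.65
ee_pos: [499.4, 107.5, 4.9]
tcp_rot: [-3.129, 0.0, 0.204]
ft_force: [0.0, 0.8, 0.5]
grip_width: 42.6
grip_force: 0.0
```

Run:
```python
from h import *
t=sensors.sense(); print(t['ee_pos'],t['ft_force'],t['joints'])
s=snap('top');a=s['pixels'][165:255,220:310];q=snap('scene');b=q['pixels'][130:220,290:390]
cv2.imwrite('pics/p1.png',np.hstack([cv2.resize(a,(400,400)),cv2.resize(b,(400,400))]))
t=sensors.sense(); print(t['ee_pos'],t['ft_force'],t['joint_velocities'].round(3))
```

```text
[499.40183772 107.52699992   4.94737307] [0.01135951 0.77327382 0.45165293] [ 0.20385603  0.36151386 -0.3592119   0.85039137  0.0122075   3.14152933]
[499.47338702 107.54235969   5.08054337] [0.07966996 0.43280144 0.54830321] [-0.    -0.     0.001  0.001 -0.001 -0.001]
```

View pics/p1.png

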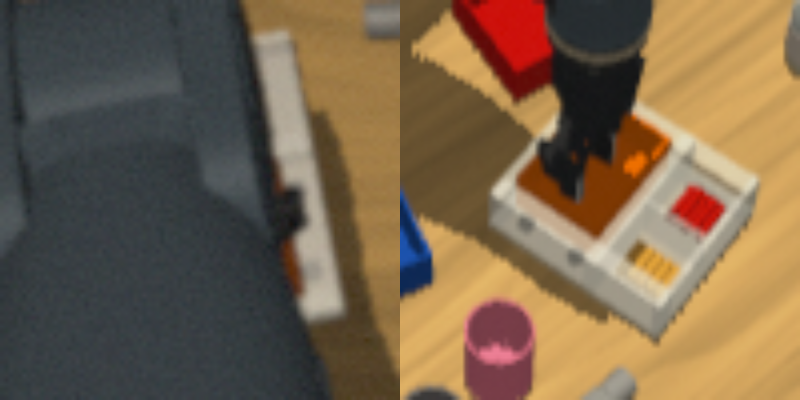

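The right half shows the half-closed fingers inside the orange bin, with the tip at crop (575,190), and the bin still proud. Joint 6 is at its limit, which explains the drift in y.

Run:
```python
from h import *
q=snap('scene'); y=np.array([np.sin(.204),-np.cos(.204),0])
for z in(5,15,25,35): print(z,[((p-[290,130])*[4,400/90]+[400,0]).round().tolist() for p in proj(q,[np.array([499.4,107.5,z])+k*y for k in(21,-21,0)])])
t=sensors.sense(); print(t['grip_width'],t['joint_efforts'].round(1))
```

```text
5 [[568.0, 211.0], [593.0, 180.0], [581.0, 196.0]]
15 [[568.0, 204.0], [594.0, 173.0], [581.0, 189.0]]
25 [[569.0, 197.0], [595.0, 166.0], [582.0, 181.0]]
35 [[569.0, 190.0], [595.0, 158.0], [582.0, 174.0]]
42.68141226129115 [  0.  -74.7  41.5  -0.    0.1  -0. ]
```

Call:
jog_arm(plan=[[0, -0.003, 0.001, 0, 0, -0.02], [0, -0.003, 0.002, 0, 0, -0.02], [0, -0.003, 0.003, 0, 0, -0.02], [0, -0.003, 0.004, 0, 0, -0.02], [0, -0.003, 0.005, 0, 0, -0.02]])

```text
time_s: 5.3
ee_pos: [498.9, 110.5, 0.0]
tcp_rot: [-3.129, -0.0, 0.224]
ft_force: [0.2, -0.1, 0.5]
grip_width: 42.9
grip_force: 0.0
```

Call:
jog_arm(plan=[[0, 0, -0.03, 0, 0, 0], [0, 0, -0.04, 0, 0, 0], [0, 0, -0.04, 0, 0, 0], [0, 0, -0.04, 0, 0, 0], [0, 0, -0.04, 0, 0, 0], [0, 0, -0.04, 0, 0, 0], [0, 0, -0.04, 0, 0, 0], [0, 0, -0.03, 0, 0, 0], [0, 0, -0.026, 0, 0, 0], [0, 0, -0.026, 0, 0, 0]], claw=1)

```text
time_s: 6.3
ee_pos: [498.2, 110.1, 25.1]
tcp_rot: [-3.129, 0.002, 0.224]
ft_force: [0.1, -0.5, 0.3]
grip_width: -0.1
grip_force: 0.0
```

Call:
jog_arm(plan=[[0, -0.002, 0.001, 0, 0, 0], [0, -0.002, 0.002, 0, 0, 0], [0, -0.002, 0.003, 0, 0, 0], [0, -0.002, 0.004, 0, 0, 0]])

```text
time_s: 6.7
ee_pos: [498.6, 112.3, 22.2]
tcp_rot: [-3.129, -0.0, 0.224]
ft_force: [0.4, 1.3, -0.4]
grip_width: -0.0
grip_force: 0.0
```

Call:
jog_arm(plan=[[0, 0, 0.001, 0, 0, 0], [0, 0, 0.002, 0, 0, 0], [0, 0, 0.003, 0, 0, 0], [0, 0, 0.004, 0, 0, 0]])

```text
time_s: 7.1
ee_pos: [498.5, 112.3, 18.1]
tcp_rot: [-3.129, -0.0, 0.224]
ft_force: [-1.0, -0.8, -0.5]
grip_width: -0.2
grip_force: 0.0
```

Call:
jog_arm(plan=[[0, 0, 0.001, 0, 0, 0], [0, 0, 0.002, 0, 0, 0], [0, 0, 0.003, 0, 0, 0], [0, 0, 0.004, 0, 0, 0]])

```text
time_s: 7.5
ee_pos: [498.5, 112.3, 14.1]
tcp_rot: [-3.129, -0.0, 0.224]
ft_force: [0.7, 0.3, 0.9]
grip_width: 0.4
grip_force: 0.0
```

Call:
jog_arm(plan=[[0, 0, 0.001, 0, 0, 0], [0, 0, 0.002, 0, 0, 0], [0, 0, 0.0025, 0, 0, 0], [0, 0, 0.003, 0, 0, 0]])

```text
time_s: 7.9
ee_pos: [498.5, 112.4, 11.1]
tcp_rot: [-3.129, -0.0, 0.224]
ft_force: [0.6, -0.6, 0.4]
grip_width: -0.0
grip_force: 0.0
```

Run:
```python
from h import *
q=snap('scene','s2.png');b=q['pixels'][135:205,300:390]
cv2.imwrite('pics/p2.png',cv2.resize(b,(720,560),interpolation=cv2.INTER_CUBIC))
t=sensors.sense();print(t['ee_pos'])
for z in(11,23,35): print(z,((proj(q,[[498.5,112.4,z]])[0]-[300,135])*8).round())
```

```text
[498.41098666 112.35163326  11.03500437]
11 [288. 298.]
23 [290. 283.]
35 [291. 267.]
```

View pics/p2.png

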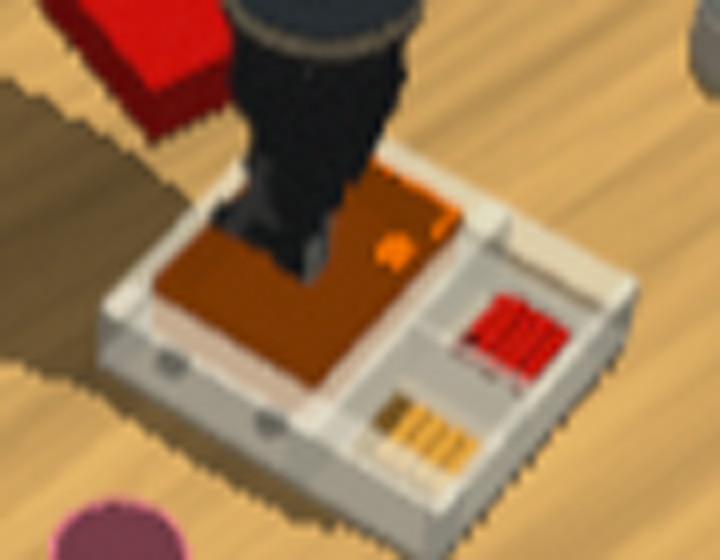

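The fingertip is at crop (308,280) and the bin rim corners are at (462,210) and (318,385). That is about where they were at the start, so the bin hasn't moved yet. I keep lowering gently and watch the force.

Call:
jog_arm(plan=[[0, 0, 0.001, 0, 0, 0], [0, 0, 0.002, 0, 0, 0], [0, 0, 0.003, 0, 0, 0]])

```text
time_s: 8.25
ee_pos: [498.4, 112.4, 8.0]
tcp_rot: [-3.129, -0.0, 0.224]
ft_force: [-1.3, 0.5, 0.3]
grip_width: 0.2
grip_force: 0.0
```

Call:
jog_arm(plan=[[0, 0, 0.001, 0, 0, 0], [0, 0, 0.002, 0, 0, 0], [0, 0, 0.003, 0, 0, 0]])

```text
time_s: 8.55
ee_pos: [498.4, 112.4, 5.1]
tcp_rot: [-3.129, -0.0, 0.224]
ft_force: [0.9, -0.4, 1.3]
grip_width: 0.1
grip_force: 0.0
```

Call:
jog_arm(plan=[[0, 0, 0.001, 0, 0, 0], [0, 0, 0.002, 0, 0, 0], [0, 0, 0.003, 0, 0, 0]])

```text
time_s: 8.85
ee_pos: [498.4, 112.5, 2.1]
tcp_rot: [-3.129, -0.0, 0.224]
ft_force: [-0.4, 0.3, -0.2]
grip_width: -0.1
grip_force: 0.0
```

Call:
jog_arm(plan=[[0, 0, 0.001, 0, 0, 0], [0, 0, 0.002, 0, 0, 0], [0, 0, 0.003, 0, 0, 0], [0, 0, 0.004, 0, 0, 0]])

```text
time_s: 9.25
ee_pos: [498.4, 112.5, -1.9]
tcp_rot: [-3.129, -0.0, 0.224]
ft_force: [-0.1, 0.1, 0.8]
grip_width: -0.0
grip_force: 0.0
```

Run:
```python
from h import *
q=snap('scene'); g=q['pixels'].max(2)
old=cv2.imread('pics/scene.png')
# tip: lowest dark pixels over the bin floor
print(g[160:178,328:346])
for z in(0,12,23,35): print(z,proj(q,[[498.5,112.4,z]])[0].round(1))
def om(im):
    h=cv2.cvtColor(im,cv2.COLOR_BGR2HSV); m=(h[...,0]<14)&(h[...,0]>3)&(h[...,1]>200); m[:140]=0;m[190:]=0;m[:,:315]=0;m[:,362:]=0
    ys,xs=np.where(m); i=ys.argmax(); j=xs.argmax(); return (xs[i],ys[i]),(xs[j],ys[j]),xs.min()
print(om(old),om(q['pixels']),om(cv2.imread('pics/s2.png')))
a,b=.193,(499.5,111.6)
for zr in(48,59): print(zr,proj(q,[[b[0]+np.cos(a)*x-np.sin(a)*y,b[1]+np.sin(a)*x+np.cos(a)*y,zr] for x,y in((45,-60),(45,60),(-45,-60))]).round(1).tolist())
```

```text
[[148 122  92  52  47  33  25  21  22  23  24  23  22  23  24  85  95 118]
 [118 102  63  48  47  35  23  23  22  23  22  24  23  24  34 120 126 123]
 [ 80  56  48  46  44  34  23  24  25  23  25  22  23  23  70 121 125 126]
 [ 29  41  46  45  43  36  25  22  24  24  23  23  30  33 106 124 126 125]
 [ 39  47  46  38  39  41  32  25  23  22  22  23  45  79 121 126 125 125]
 [ 47  47  39  26  26  34  34  23  23  23  22  22  51 110 125 125 126 125]
 [ 76  56  32  24  23  24  23  21  25  21  30  45  57 116 126 125 125 125]
 [113  96  69  39  25  23  21  22  24  22  51  67  67 121 125 126 126 125]
 [125 125 112  91  69  67  27  24  22  23  72  69  66 122 127 125 126 125]
 [126 125 126 125 113 111  40  24  22  22  80  70  72 122 125 125 126 126]
 [125 126 125 126 126 126  76  37  22  23  80  79  99 123 125 125 127 126]
 [125 125 125 126 125 125 113  91  68  46  84 106 124 125 125 125 125 125]
 [125 127 125 126 126 125 126 125 112  97 107 124 125 126 125 125 127 126]
 [125 125 125 125 125 125 125 126 126 126 125 125 126 126 125 125 125 125]
 [124 125 126 125 126 125 124 125 126 126 125 126 125 125 126 125 126 124]
 [122 122 125 127 126 125 126 125 126 125 126 125 125 125 126 126 123 120]
 [121 120 122 124 126 126 126 126 125 125 126 125 126 125 125 123 120 135]
 [159 131 120 121 123 124 126 126 125 125 125 125 125 125 124 121 135 171]]
0 [335.9 174. ]
12 [336.1 172.1]
23 [336.2 170.3]
35 [336.4 168.4]
((np.int64(338), np.int64(182)), (np.int64(356), np.int64(162)), np.int64(315)) ((np.int64(338), np.int64(182)), (np.int64(356), np.int64(162)), np.int64(315)) ((np.int64(338), np.int64(182)), (np.int64(356), np.int64(163)), np.int64(315))
48 [[337.0, 182.8], [355.8, 162.4], [317.2, 170.6]]
59 [[337.1, 181.0], [356.0, 160.5], [317.2, 168.8]]
```

The image puts the fingertip at about z = 25–35 while the reported TCP is at -2, so the reported z is offset. Contact will give me the offset.

Call:
jog_arm(plan=[[0, 0, 0.001, 0, 0, 0], [0, 0, 0.002, 0, 0, 0], [0, 0, 0.003, 0, 0, 0], [0, 0, 0.004, 0, 0, 0]])

```text
time_s: 9.7
ee_pos: [498.5, 112.6, -5.8]
tcp_rot: [-3.129, -0.0, 0.224]
ft_force: [-0.8, 0.6, 5.7]
grip_width: 0.1
grip_force: 2.7
```

Call:
jog_arm(plan=[[0, 0, 0.001, 0, 0, 0], [0, 0, 0.002, 0, 0, 0]])

```text
time_s: 9.9
ee_pos: [498.6, 112.8, -7.8]
tcp_rot: [-3.129, -0.001, 0.224]
ft_force: [0.6, 0.7, 1.8]
grip_width: -0.1
grip_force: 1.1
```

Call:
jog_arm(plan=[[0, 0, 0.001, 0, 0, 0], [0, 0, 0.002, 0, 0, 0], [0, 0, 0.003, 0, 0, 0], [0, 0, 0.004, 0, 0, 0]])

```text
time_s: 10.3
ee_pos: [498.8, 113.0, -11.5]
tcp_rot: [-3.129, -0.001, 0.224]
ft_force: [-0.2, 1.1, 6.1]
grip_width: -0.2
grip_force: 3.5
```

Call:
jog_arm(plan=[[0, 0, 0.001, 0, 0, 0], [0, 0, 0.002, 0, 0, 0], [0, 0, 0.003, 0, 0, 0]])

```text
time_s: 10.6
ee_pos: [498.6, 112.6, -14.9]
tcp_rot: [-3.13, -0.0, 0.224]
ft_force: [1.1, 0.2, 2.5]
grip_width: -0.2
grip_force: 1.4
```

Call:
jog_arm(plan=[[0, 0, 0.001, 0, 0, 0], [0, 0, 0.002, 0, 0, 0]])

```text
time_s: 10.8
ee_pos: [498.6, 112.7, -16.4]
tcp_rot: [-3.129, -0.001, 0.224]
ft_force: [-9.2, -2.3, 33.8]
grip_width: -0.0
grip_force: 17.1
```

The bin is home: 34 N with the floor bottomed after 11 mm of travel. That means the reported z reads 28 mm below the true fingertip height. Next I go to the pot with an oblique tool.

```bash
cat >> h.py <<'E'
def Rt(beta,e,phi=0.):
    z=np.array([np.cos(e)*np.cos(beta),np.cos(e)*np.sin(beta),-np.sin(e)]); x=np.array([np.sin(e)*np.cos(beta),np.sin(e)*np.sin(beta),np.cos(e)])
    return R.from_matrix(np.c_[x,np.cross(z,x),z])*R.from_rotvec([0,0,phi])
E
python3 - <<'E'
from h import *
st=sensors.sense(); b=(st['ee_pos'],R.from_euler('xyz',st['tcp_rot']))
b2=(b[0]+[0,0,160],b[1])
print(b2[0], delta(b2[0],b2[1],base=b))
r=Rt(-.268,np.radians(35),-.05)
print(delta([525,-144,130],r,base=b2))
E
```

```text
[498.61079758 112.69282517 143.6104802 ] [0.0001, -0.0019, -0.16, 0.0, 0.0, 0.0]
[-0.0312, 0.2563, 0.0105, -0.2701, 0.9341, 0.4014]
```

Call:
jog_arm(plan=[[0, 0, -0.03, 0, 0, 0], [0, 0, -0.07, 0, 0, 0], [0, 0, -0.115, 0, 0, 0], [0, 0, -0.16, 0, 0, 0], [0, 0, -0.16, 0, 0, 0], [0, 0, -0.16, 0, 0, 0]], claw=0.13)

```text
time_s: 11.4
ee_pos: [499.2, 110.8, 143.6]
tcp_rot: [-3.129, -0.001, 0.224]
ft_force: [-1.2, -0.3, -1.4]
grip_width: 74.4
grip_force: 0.0
```

Call:
jog_arm(plan=[[-0.031, 0.256, 0.01, -0.27, 0.934, 0.4], [-0.031, 0.256, 0.01, -0.27, 0.934, 0.4], [-0.031, 0.256, 0.01, -0.27, 0.934, 0.4], [-0.031, 0.256, 0.01, -0.27, 0.934, 0.4], [-0.031, 0.256, 0.01, -0.27, 0.934, 0.4], [-0.031, 0.256, 0.01, -0.27, 0.934, 0.4], [-0.031, 0.256, 0.01, -0.27, 0.934, 0.4], [-0.031, 0.256, 0.01, -0.27, 0.934, 0.4], [-0.031, 0.256, 0.01, -0.27, 0.934, 0.4], [-0.031, 0.256, 0.01, -0.27, 0.934, 0.4], [-0.031, 0.256, 0.01, -0.27, 0.934, 0.4], [-0.031, 0.256, 0.01, -0.27, 0.934, 0.4]])

```text
time_s: 12.6
ee_pos: [545.9, -151.2, 153.0]
tcp_rot: [3.075, -0.911, -0.183]
ft_force: [-0.5, -0.8, -1.0]
grip_width: 74.3
grip_force: 0.0
```

Run:
```python
from h import *
st=sensors.sense(); rr=R.from_euler('xyz',st['tcp_rot']); print(st['joints'].round(3),st['ee_pos'])
for n in('scene','top'):
    s=snap(n); im=s['pixels']; P=st['ee_pos']; w=st['grip_width']/2
    pts={'rep':P,'A(+28z)':P+[0,0,28],'B(-28 tool)':P-28*rr.as_matrix()[:,2]}
    c0=proj(s,[P])[0].astype(int)-[60,45]; c=im[c0[1]:c0[1]+90,c0[0]:c0[0]+120]; big=cv2.resize(c,(800,600) if 0 else (400,300),interpolation=cv2.INTER_CUBIC)
    for (k,p),col in zip(pts.items(),((0,0,255),(0,255,0),(255,0,255))):
        for sg in(-1,1):
            u=((proj(s,[p+sg*w*rr.as_matrix()[:,1]])[0]-c0)*400/120).astype(int); cv2.circle(big,tuple(int(v) for v in u),3,col,-1)
    globals()[n]=big
cv2.imwrite('pics/p3.png',np.hstack([scene,top]))
s=snap('top'); im=s['pixels']; h=cv2.cvtColor(im,cv2.COLOR_BGR2HSV); m=(h[...,0]<14)&(h[...,0]>3)&(h[...,1]>200); m[:165]=0;m[250:]=0;m[:,:225]=0;m[:,303:]=0;print('orange top px',m.sum())
```

```text
[-0.274 -0.232 -1.135 -0.246  0.006  3.086] [ 545.85816571 -151.17036921  152.98280053]
orange top px 319
```

View pics/p3.png

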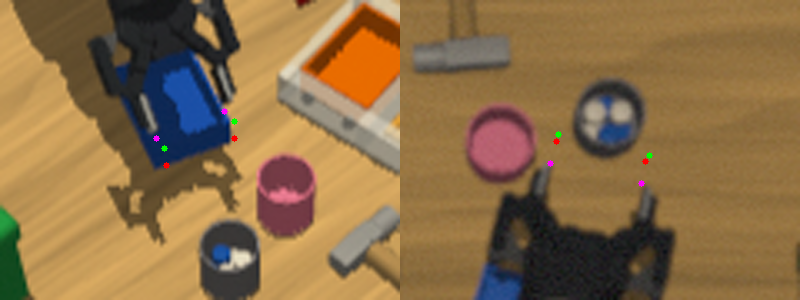

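The markers show it's a tool-axis offset. The real tips, at crop (543,175) and (648,190) in the top half, sit about 28 mm or more behind the reported TCP along the tool, matching the magenta marks. I'll aim about 50 mm past the pot centre along the tool axis and come straight down over the pot.

Run:
```python
from h import *
st=sensors.sense(); b=(st['ee_pos'],R.from_euler('xyz',st['tcp_rot']))
r=Rt(-.268,np.radians(38),-.05); hi=np.array([635,-174.5,115])
print(delta(hi,r,base=b)); print(delta(hi-[0,0,106],r,base=(hi,r)))
```

```text
[0.0255, 0.0001, 0.0963, -0.0006, -0.0066, 0.0018]
[-0.0834, -0.0042, 0.0653, 0.0, 0.0, 0.0]
```

Call:
jog_arm(plan=[[0.013, 0, 0.048, 0, 0, 0], [0.025, 0, 0.096, 0, -0.007, 0], [0.025, 0, 0.096, 0, -0.007, 0], [0.025, 0, 0.096, 0, -0.007, 0], [0.025, 0, 0.096, 0, -0.007, 0], [0.025, 0, 0.096, 0, -0.007, 0]])

```text
time_s: 13.35
ee_pos: [634.4, -174.3, 116.3]
tcp_rot: [3.076, -0.907, -0.184]
ft_force: [0.7, -0.5, 0.4]
grip_width: 74.1
grip_force: 0.0
```

Run:
```python
from h import *
st=sensors.sense(); b=(st['ee_pos'],R.from_euler('xyz',st['tcp_rot'])); print(st['joints'].round(3))
r=Rt(-.268,np.radians(38),-.05); lo=np.array([635,-174.5,9])
print(delta(lo,r,base=b))
```

```text
[-2.690e-01  6.600e-02 -1.012e+00 -4.170e-01  1.000e-03  3.090e+00]
[-0.0842, -0.0043, 0.0664, -0.0004, -0.0016, 0.0015]
```

Call:
jog_arm(plan=[[-0.02, -0.001, 0.016, 0, 0, 0], [-0.042, -0.002, 0.033, 0, 0, 0], [-0.042, -0.002, 0.033, 0, 0, 0], [-0.042, -0.002, 0.033, 0, 0, 0]])

```text
time_s: 13.75
ee_pos: [635.1, -174.6, 63.1]
tcp_rot: [3.076, -0.907, -0.184]
ft_force: [0.6, 0.0, 0.2]
grip_width: 74.0
grip_force: 0.0
```

Run:
```python
from h import *
a=snap('top')['pixels'][160:235,315:405]; b=snap('scene')['pixels'][185:260,250:340]
cv2.imwrite('pics/p4.png',np.hstack([cv2.resize(a,(400,333),interpolation=2),cv2.resize(b,(400,333),interpolation=2)]))
```

```text
(no output)
```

View pics/p4.png

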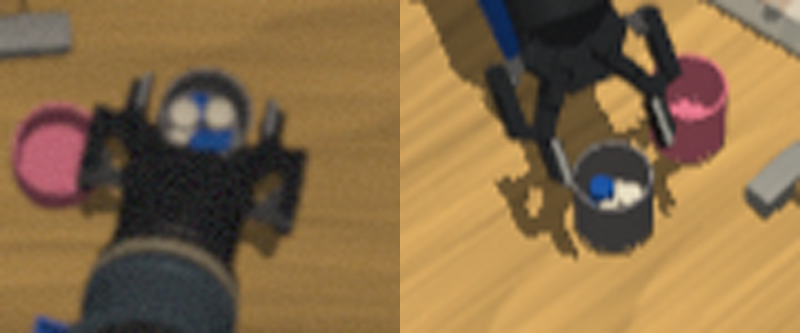

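In the top half the fingers at crop (143,93) and (272,118) straddle the pot at (205,113), but the left knuckle at (95,140) overlaps the pink pot. I'll back up and come in from the -y side (azimuth +0.35), flipping joint 6 half a turn to free its range.

Run:
```python
from h import *
st=sensors.sense(); b=(st['ee_pos'],R.from_euler('xyz',st['tcp_rot']))
e=np.radians(40); z=Rt(.35,e).as_matrix()[:,2]; lo=np.array([597,-164,40])+50*z; hi=lo+[0,0,110]; print(lo)
up=b[0]+[0,0,60]
print(delta(up,b[1],base=b))
r1=Rt(.05,e,-1.6); r2=Rt(.35,e,-np.pi)
print(delta(hi,r1,base=(up,b[1]))); print(delta(hi,r2,base=(hi,r1))); print(delta(lo,r2,base=(hi,r2)))
```

```text
[ 632.98006233 -150.866252      7.86061952]
[0.0474, 0.0024, -0.0367, 0.0, 0.0, 0.0]
[-0.0103, -0.0229, -0.0032, 0.2229, 0.1767, -1.739]
[0.0, 0.0, 0.0, -0.1871, 0.1817, -1.7268]
[0.0843, -0.0, 0.0707, 0.0, 0.0, 0.0]
```

Call:
jog_arm(plan=[[0.025, 0.001, -0.02, 0, 0, 0], [0.047, 0.002, -0.037, 0, 0, 0], [0.037, -0.02, -0.04, 0.223, 0.177, -1.739], [0.037, -0.02, -0.04, 0.223, 0.177, -1.739], [0.037, -0.02, -0.04, 0.223, 0.177, -1.739], [0.037, -0.02, -0.04, 0.223, 0.177, -1.739], [0.037, -0.02, -0.04, 0.223, 0.177, -1.739], [0.037, -0.02, -0.04, 0.223, 0.177, -1.739], [0.037, -0.02, -0.04, 0.223, 0.177, -1.739], [0.037, -0.02, -0.04, 0.223, 0.177, -1.739], [0.037, -0.02, -0.04, 0.223, 0.177, -1.739], [0.037, -0.02, -0.04, 0.223, 0.177, -1.739], [0.037, -0.02, -0.04, 0.223, 0.177, -1.739], [0.037, -0.02, -0.04, 0.223, 0.177, -1.739], [0.037, -0.02, -0.04, 0.223, 0.177, -1.739], [0.037, -0.02, -0.04, 0.223, 0.177, -1.739]])

```text
time_s: 15.45
ee_pos: [632.6, -151.4, 117.2]
tcp_rot: [2.269, 0.02, 1.637]
ft_force: [0.5, -0.2, -0.2]
grip_width: 74.4
grip_force: 0.0
```

Call:
jog_arm(plan=[[0, 0, 0, -0.187, 0.182, -1.727], [0, 0, 0, -0.187, 0.182, -1.727], [0, 0, 0, -0.187, 0.182, -1.727], [0, 0, 0, -0.187, 0.182, -1.727], [0, 0, 0, -0.187, 0.182, -1.727], [0, 0, 0, -0.187, 0.182, -1.727], [0, 0, 0, -0.187, 0.182, -1.727], [0, 0, 0, -0.187, 0.182, -1.727], [0, 0, 0, -0.187, 0.182, -1.727], [0, 0, 0, -0.187, 0.182, -1.727], [0, 0, 0, -0.187, 0.182, -1.727], [0, 0, 0, -0.187, 0.182, -1.727], [0, 0, 0, -0.187, 0.182, -1.727]])

```text
time_s: 16.75
ee_pos: [632.6, -151.4, 116.3]
tcp_rot: [3.14, 0.871, -2.794]
ft_force: [0.1, -0.0, -0.0]
grip_width: 74.2
grip_force: 0.0
```

Run:
```python
from h import *
st=sensors.sense(); b=(st['ee_pos'],R.from_euler('xyz',st['tcp_rot'])); print(st['joints'].round(3),st['time_s'])
e=np.radians(40); r2=Rt(.35,e,-np.pi); z=r2.as_matrix()[:,2]; lo=np.array([597,-164,40])+50*z
print(delta(lo+[0,0,110],r2,base=b),delta(lo,r2,base=b))
```

```text
[-0.56   0.168 -0.75   0.023  0.649 -0.691] 16.75
[-0.0015, 0.0003, -0.0006, 0.0005, -0.0015, -0.0013] [0.0827, 0.0002, 0.0703, 0.0005, -0.0015, -0.0013]
```

Call:
jog_arm(plan=[[0.02, 0, 0.017, 0, 0, 0], [0.04, 0, 0.034, 0, 0, 0], [0.055, 0, 0.047, 0, 0, 0], [0.07, 0, 0.06, 0, 0, 0], [0.083, 0, 0.07, 0, 0, 0], [0.083, 0, 0.07, 0, 0, 0], [0.083, 0, 0.07, 0, 0, 0]])

```text
time_s: 17.45
ee_pos: [632.1, -150.8, 7.3]
tcp_rot: [3.136, 0.871, -2.798]
ft_force: [0.2, -0.4, 0.5]
grip_width: 74.3
grip_force: 0.0
```

Run:
```python
from h import *
a=snap('top')['pixels'][160:235,315:405]; b=snap('scene')['pixels'][185:260,250:340]
cv2.imwrite('pics/p5.png',np.hstack([cv2.resize(a,(400,333),interpolation=2),cv2.resize(b,(400,333),interpolation=2)]))
```

```text
(no output)
```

View pics/p5.png

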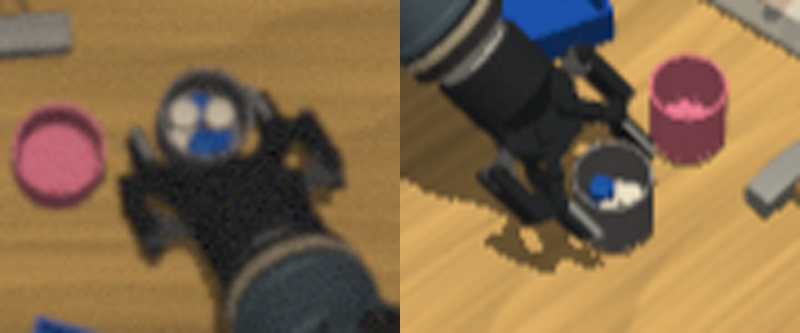

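The top half shows both fingers beside the grey pot, with tips at crop (133,132) and (255,95), clear of the pink pot. The tips are only about 5 mm past the pot's middle, so I advance 8 mm and then close.

Call:
jog_arm(plan=[[-0.0025, 0, 0.003, 0, 0, 0], [-0.005, 0, 0.006, 0, 0, 0], [-0.005, 0, 0.006, 0, 0, 0]])

```text
time_s: 17.85
ee_pos: [640.4, -148.3, 7.8]
tcp_rot: [3.141, 0.872, -2.792]
ft_force: [-0.1, -0.1, 0.1]
grip_width: 74.3
grip_force: 0.0
```

Call:
jog_arm(plan=[[0, 0, 0, 0, 0, 0], [0, 0, 0, 0, 0, 0], [0, 0, 0, 0, 0, 0], [0, 0, 0, 0, 0, 0], [0, 0, 0, 0, 0, 0], [0, 0, 0, 0, 0, 0]], claw=1)

```text
time_s: 18.45
ee_pos: [640.0, -148.5, 7.6]
tcp_rot: [3.14, 0.872, -2.792]
ft_force: [-0.1, -0.0, 5.8]
grip_width: 59.5
grip_force: 64.7
```

Gripped at 59.5 mm with 65 N. I lift, then fit a small kinematic model from the logged joint/pose pairs to plan a reachable pour.

Call:
jog_arm(plan=[[0.01, 0, -0.009, 0, 0, 0], [-0.023, 0, -0.019, 0, 0, 0], [-0.046, 0, -0.038, 0, 0, 0], [-0.07, 0, -0.058, 0, 0, 0], [-0.09, 0, -0.075, 0, 0, 0], [-0.1, 0, -0.084, 0, 0, 0], [-0.1, 0, -0.084, 0, 0, 0]])

```text
time_s: 19.15
ee_pos: [640.3, -148.9, 139.6]
tcp_rot: [-3.141, 0.872, -2.791]
ft_force: [-0.9, -0.6, -2.3]
grip_width: 59.9
grip_force: 65.8
```

```bash
cat > kin.py <<'E'
from h import *
from scipy.optimize import least_squares
st=sensors.sense()
D=[([-1.22503,.2133,-.03496,1.32349,0,1.57081],[169.35,-470.12,202.58],[-3.1406,0,.3457]),
([.20386,.36151,-.35921,.85039,.0122,3.14153],[499.4,107.5,4.95],[-3.129,0,.204]),
([-.274,-.232,-1.135,-.246,.006,3.086],[545.86,-151.17,152.98],[3.075,-.911,-.183]),
([-.269,.066,-1.012,-.417,.001,3.09],[634.4,-174.3,116.3],[3.076,-.907,-.184]),
([-.56,.168,-.75,.023,.649,-.691],[632.6,-151.4,116.3],[3.14,.871,-2.794]),
(st['joints'],st['ee_pos'],st['tcp_rot'])]
def fk(q,p,s5=1):
    h,r0,L1,L2,dz,d4,d5=p; th=q[1]-q[2]
    w=np.array([r0+L1*np.sin(q[1])+L2*np.cos(th)+dz*np.sin(th),0,h+L1*np.cos(q[1])-L2*np.sin(th)+dz*np.cos(th)])
    e=th+q[3]; Rb=R.from_euler('z',q[0]); M=Rt(0,e)
    T=M.as_matrix()[:,2]
    R5=M*R.from_rotvec([s5*q[4],0,0]); Rf=R5*R.from_rotvec([0,0,q[5]-np.pi])
    return Rb.apply(w+d4*T+d5*R5.as_matrix()[:,2]),Rb*Rf
def res(p,s5):
    o=[]
    for q,x,r in D:
        P,Q=fk(q,p,s5); o+=list(P-x)
    return np.array(o)
fits=[(least_squares(res,[150,0,350,350,0,50,200],args=(s,)),s) for s in(1,-1)]
f,s5=min(fits,key=lambda a:a[0].cost)
if __name__=='__main__':
    print(f.x.round(1),s5,res(f.x,s5).round(1).tolist())
    for q,x,r in D: print(((fk(q,f.x,s5)[1]).inv()*R.from_euler('xyz',r)).magnitude().round(3))
E
python3 kin.py
```

```text
[242.5  -0.  486.  392.9  66.8 139.2 343.8] 1 [0.0, 0.0, 0.0, 0.2, 0.1, -0.0, 0.0, -0.1, 0.3, 0.1, -0.3, 0.0, -0.1, 0.1, -0.1, -0.2, 0.1, -0.2]Traceback (most recent call last):
  File "kin.py", line 26, in <module>
    for q,x,r in D: print(((fk(q,f.x,s5)[1]).inv()*R.from_euler('xyz',r)).magnitude().round(3))
                          ^^^^^^^^^^^^^^^^^^^^^^^^^^^^^^^^^^^^^^^^^^^^^^^^^^^^^^^^^^^^^^^^^
AttributeError: 'float' object has no attribute 'round'
```

```bash
cat > plan.py <<'E'
from kin import *
lim=np.array([[-2.98,2.98],[-.74,1.72],[-1.14,1.35],[-2.1,2.04],[-1.57,1.44],[-3.14,3.14]]); lo,hi=lim[:,0]+.03,lim[:,1]-.03
Rg=R.from_euler('xyz',[3.14,.872,-2.792]); Tg=np.array([640.,-148.4,7.7])
o_t=Rg.inv().apply(np.array([598,-163.7,0])-Tg); m_t=Rg.inv().apply(np.array([598,-163.7,65])-Tg)
def ik(P,Q,q0):
    r=least_squares(lambda q:np.r_[(fk(q,f.x,s5)[0]-P)/1.,200*(fk(q,f.x,s5)[1].inv()*Q).as_rotvec()],np.clip(q0,lo,hi),bounds=(lo,hi),xtol=1e-8)
    return r.x,np.sqrt(2*r.cost)
def ori(b2,psi,tau): # yaw shift b2 of grasp orientation, then tilt mouth toward azimuth psi
    return R.from_rotvec(tau*np.array([-np.sin(psi),np.cos(psi),0]))*R.from_euler('z',b2)*Rg
def tcp(Q,M): return np.array(M)-Q.apply(m_t)
E
cat > srch.py <<'E'
from plan import *
B=np.array([499.5,111.6]); out=[]
for b2 in np.arange(-.8,1.3,.3):
  for psi in np.arange(0,2*np.pi,np.pi/6):
    q=st['joints']; ok=True; zm=999; jm=9
    for i,t in enumerate(np.radians([0,35,70,100,125])):
        Q=ori(b2,psi,t); M=np.r_[B-12*np.array([np.cos(psi),np.sin(psi)]),105-i*5]
        P=tcp(Q,M); q,e=ik(P,Q,q)
        if e>3: ok=False;break
        zt=Q.as_matrix()[:,2]; xt=Q.as_matrix()[:,0]; yt=Q.as_matrix()[:,1]
        for k,w in((75,55),(100,45),(180,50),(280,60)):
            zm=min(zm,(P-k*zt)[2]-w*np.sqrt(1-zt[2]**2)-0)
        # palm direction vs mouth-down
        jm=min(jm,(q-lo).min(),(hi-q).min())
    if ok: out.append((round(zm),round(b2,2),round(psi,2),round(jm,2),(Q.as_matrix()[:,2]).round(2).tolist(),q.round(2).tolist()))
out.sort(reverse=True)
for o in out[:14]: print(o)
E
time python3 srch.py
```

```text
(47, np.float64(1.3), np.float64(1.57), np.float64(0.07), [-0.06, -0.96, -0.26], [0.61, 1.11, 0.31, 1.94, -0.86, -0.38])
(47, np.float64(1.0), np.float64(1.57), np.float64(0.28), [0.17, -0.96, -0.24], [0.67, 1.0, 0.07, 1.73, -1.02, -0.24])
(46, np.float64(1.3), np.float64(2.09), np.float64(0.1), [0.75, -0.64, -0.2], [0.73, 0.54, -1.01, -0.56, -1.33, -1.81])
(45, np.float64(0.7), np.float64(1.57), np.float64(0.26), [0.38, -0.91, -0.18], [0.72, 0.95, -0.12, 1.56, -1.2, -0.06])
(44, np.float64(-0.8), np.float64(5.24), np.float64(0.12), [-0.07, 0.99, -0.15], [-0.28, 0.99, -0.08, 1.66, 1.19, -0.1])
(42, np.float64(0.4), np.float64(1.57), np.float64(0.02), [0.56, -0.83, -0.06], [0.75, 0.98, -0.25, 1.55, -1.4, 0.29])
real	0m16.810s
user	0m17.217s
sys	0m0.144s
```

```bash
cat > srch2.py <<'E'
from plan import *
s=snap('top'); print('jar',back(s,[(168,210)],90).round(),'red',back(s,[(240,283)],40).round())
B=np.array([499.5,111.6]); out=[]
for b2 in (.8,1.,1.2,1.4):
  for psi in (1.57,1.75,1.92,2.09,2.27):
    q=st['joints']; ok=True; jm=9; jump=0
    for i,t in enumerate(np.radians([0,15,30,45,60,75,90,105,120,128])):
        Q=ori(b2,psi,t); M=np.r_[B-12*np.array([np.cos(psi),np.sin(psi)]),115-2*i]
        P=tcp(Q,M); qn,e=ik(P,Q,q)
        if e>2: ok=False;break
        if i: jump=max(jump,abs(qn-q).max())
        q=qn; jm=min(jm,(q-lo).min(),(hi-q).min())
    if ok: out.append((round(jump,2),round(jm,2),b2,psi,(Q.as_matrix()[:,2]).round(2).tolist(),P.round().tolist(),q.round(2).tolist()))
    else: print('fail',b2,psi,np.degrees(t).round(),round(e))
for o in sorted(out,key=lambda o:o[0]): print(o)
E
python3 srch2.py
```

```text
jar [[522. 385.  90.]] red [[319. 182.  40.]]
fail 0.8 1.92 120.0 3
fail 0.8 2.09 60.0 3
fail 0.8 2.27 45.0 5
fail 1.0 2.09 90.0 3
fail 1.0 2.27 75.0 21
fail 1.2 2.09 128.0 5
fail 1.2 2.27 90.0 15
fail 1.4 1.57 128.0 11
fail 1.4 2.27 105.0 6
(np.float64(0.29), np.float64(0.17), 1.2, 1.92, [0.58, -0.8, -0.17], [543.0, 39.0, 99.0], [0.74, 0.72, -0.44, 0.98, -1.37, -0.7])
(np.float64(0.29), np.float64(0.15), 1.4, 2.09, [0.69, -0.7, -0.17], [554.0, 47.0, 99.0], [0.74, 0.53, -0.82, -0.01, -1.39, -1.53])
(np.float64(0.3), np.float64(0.09), 1.0, 1.92, [0.7, -0.71, -0.11], [550.0, 44.0, 103.0], [0.75, 0.56, -0.84, -0.08, -1.45, -1.38])
(np.float64(0.3), np.float64(0.06), 1.2, 1.57, [0.01, -0.98, -0.21], [500.0, 27.0, 97.0], [0.63, 1.1, 0.26, 1.95, -0.92, -0.27])
(np.float64(0.31), np.float64(0.28), 1.4, 1.92, [0.45, -0.87, -0.2], [535.0, 35.0, 98.0], [0.72, 0.84, -0.22, 1.37, -1.26, -0.54])
(np.float64(0.33), np.float64(0.18), 1.0, 1.57, [0.17, -0.97, -0.19], [509.0, 28.0, 98.0], [0.67, 1.03, 0.11, 1.83, -1.03, -0.16])
(np.float64(0.33), np.float64(0.37), 1.2, 1.75, [0.32, -0.93, -0.2], [523.0, 30.0, 98.0], [0.7, 0.95, -0.05, 1.64, -1.16, -0.31])
(np.float64(0.33), np.float64(0.21), 1.4, 1.75, [0.17, -0.96, -0.21], [515.0, 28.0, 97.0], [0.67, 1.02, 0.11, 1.8, -1.04, -0.37])
(np.float64(0.34), np.float64(0.26), 1.0, 1.75, [0.46, -0.87, -0.16], [531.0, 34.0, 100.0], [0.73, 0.89, -0.21, 1.46, -1.28, -0.25])
(np.float64(0.37), np.float64(0.28), 0.8, 1.57, [0.31, -0.94, -0.16], [518.0, 29.0, 100.0], [0.71, 0.99, -0.03, 1.73, -1.15, -0.03])
(np.float64(0.43), np.float64(0.13), 0.8, 1.75, [0.58, -0.81, -0.1], [539.0, 38.0, 103.0], [0.75, 0.83, -0.36, 1.25, -1.41, -0.23])
```

```bash
cat > pr.py <<'E'
from plan import *
B=np.array([499.5,111.6]); b2,psi=1.2,1.92; d=np.array([np.cos(psi),np.sin(psi)])
def pose(t,z,off=5): Q=ori(b2,psi,np.radians(t)); return tcp(Q,np.r_[B-off*d,z]),Q
P0,Q0=pose(0,130); print('to bin',delta(P0,Q0), P0.round(1), Q0.as_euler('xyz').round(3))
tz=[(8,130),(16,130),(24,129),(32,128),(40,126),(48,124),(56,121),(64,117),(72,112),(80,107),(86,103),(92,101),(97,100),(102,100),(107,100),(112,100),(117,100),(122,100),(126,100),(128,100)]
for t,z in tz:
    r=delta(*pose(t,z),base=(P0,Q0)); print(t,np.round(r,3).tolist(), ik(*pose(t,z),[.74,.72,-.44,.98,-1.2,-.7])[1].round(1))
E
python3 pr.py
```

```text
to bin [0.0669, 0.3291, 0.022, -0.9191, 0.0001, -0.7728] [502.2 151.6  72.7] [ 3.14   0.872 -1.592]
8 [0.009, -0.003, -0.003, 0.032, 0.13, -0.038] 0.0
16 [0.018, -0.006, -0.006, 0.065, 0.26, -0.077] 0.0
24 [0.026, -0.01, -0.011, 0.098, 0.391, -0.116] 0.0
32 [0.034, -0.013, -0.016, 0.13, 0.521, -0.154] 0.0
40 [0.041, -0.017, -0.022, 0.163, 0.651, -0.192] 0.0
48 [0.048, -0.02, -0.029, 0.195, 0.781, -0.231] 0.0
56 [0.054, -0.024, -0.035, 0.228, 0.912, -0.269] 0.0
64 [0.059, -0.027, -0.042, 0.26, 1.042, -0.308] 0.0
72 [0.064, -0.03, -0.048, 0.293, 1.172, -0.346] 0.0
80 [0.067, -0.033, -0.054, 0.325, 1.302, -0.385] 0.0
86 [0.069, -0.035, -0.059, 0.35, 1.4, -0.414] 0.0
92 [0.069, -0.036, -0.064, 0.374, 1.498, -0.443] 0.0
97 [0.068, -0.037, -0.07, 0.394, 1.579, -0.467] 0.0
102 [0.065, -0.038, -0.075, 0.415, 1.66, -0.491] 0.0
107 [0.062, -0.039, -0.08, 0.435, 1.742, -0.515] 0.0
112 [0.058, -0.04, -0.085, 0.455, 1.823, -0.539] 0.0
117 [0.054, -0.04, -0.09, 0.476, 1.904, -0.563] 0.0
122 [0.05, -0.04, -0.095, 0.496, 1.986, -0.587] 0.0
126 [0.047, -0.041, -0.098, 0.512, 2.051, -0.606] 0.0
128 [0.045, -0.041, -0.1, 0.52, 2.084, -0.616] 0.0
```

Call:
jog_arm(plan=[[0.003, 0.016, 0.001, -0.045, 0, -0.038], [0.01, 0.049, 0.003, -0.14, 0, -0.116], [0.018, 0.09, 0.006, -0.25, 0, -0.21], [0.027, 0.131, 0.009, -0.367, 0, -0.309], [0.035, 0.172, 0.0115, -0.48, 0, -0.404], [0.043, 0.214, 0.0143, -0.597, 0, -0.502], [0.052, 0.255, 0.017, -0.71, 0, -0.6], [0.059, 0.29, 0.0194, -0.81, 0, -0.68], [0.064, 0.315, 0.021, -0.88, 0, -0.74], [0.067, 0.329, 0.022, -0.919, 0, -0.773], [0.067, 0.329, 0.022, -0.919, 0, -0.773], [0.067, 0.329, 0.022, -0.919, 0, -0.773], [0.067, 0.329, 0.022, -0.919, 0, -0.773], [0.067, 0.329, 0.022, -0.919, 0, -0.773], [0.067, 0.329, 0.022, -0.919, 0, -0.773]])

```text
time_s: 20.7
ee_pos: [502.3, 151.1, 72.9]
tcp_rot: [3.14, 0.872, -1.593]
ft_force: [-0.3, 0.8, -2.8]
grip_width: 59.9
grip_force: 65.5
```

Call:
jog_arm(plan=[[0.009, -0.003, -0.003, 0.032, 0.13, -0.038], [0.018, -0.006, -0.006, 0.065, 0.26, -0.077], [0.026, -0.01, -0.011, 0.098, 0.391, -0.116], [0.034, -0.013, -0.016, 0.13, 0.521, -0.154], [0.041, -0.017, -0.022, 0.163, 0.651, -0.192], [0.048, -0.02, -0.029, 0.195, 0.781, -0.231], [0.054, -0.024, -0.035, 0.228, 0.912, -0.269], [0.059, -0.027, -0.042, 0.26, 1.042, -0.308], [0.064, -0.03, -0.048, 0.293, 1.172, -0.346], [0.067, -0.033, -0.054, 0.325, 1.302, -0.385], [0.069, -0.035, -0.059, 0.35, 1.4, -0.414], [0.069, -0.036, -0.064, 0.374, 1.498, -0.443], [0.068, -0.037, -0.07, 0.394, 1.579, -0.467], [0.065, -0.038, -0.075, 0.415, 1.66, -0.491], [0.062, -0.039, -0.08, 0.435, 1.742, -0.515], [0.058, -0.04, -0.085, 0.455, 1.823, -0.539], [0.054, -0.04, -0.09, 0.476, 1.904, -0.563], [0.05, -0.04, -0.095, 0.496, 1.986, -0.587], [0.047, -0.041, -0.098, 0.512, 2.051, -0.606], [0.045, -0.041, -0.1, 0.52, 2.084, -0.616]])

```text
time_s: 22.7
ee_pos: [541.1, 45.3, 102.0]
tcp_rot: [-2.098, -1.236, -2.006]
ft_force: [-0.3, -0.0, -1.2]
grip_width: 60.0
grip_force: 65.8
```

Call:
jog_arm(plan=[[0, 0, 0, 0, 0, 0], [0, 0, 0, 0, 0, 0], [0, 0, 0, 0, 0, 0], [0, 0, 0, 0, 0, 0], [0, 0, 0, 0, 0, 0], [0, 0, 0, 0, 0, 0], [0, 0, 0, 0, 0, 0], [0, 0, 0, 0, 0, 0]])

```text
time_s: 23.5
ee_pos: [541.1, 45.3, 102.6]
tcp_rot: [-2.101, -1.234, -2.004]
ft_force: [-0.3, -0.7, -1.7]
grip_width: 59.7
grip_force: 65.9
```

Run:
```python
from h import *
t=sensors.sense(); r=R.from_euler('xyz',t['tcp_rot']); Rg=R.from_euler('xyz',[3.14,.872,-2.792])
print('pot up',r.apply(Rg.inv().apply([0,0,1])).round(3),t['ft_force'])
a=snap('top')['pixels'][150:260,205:340]; b=snap('scene')['pixels'][110:230,270:400]
cv2.imwrite('pics/p6.png',np.hstack([cv2.resize(a,(400,326),interpolation=2),cv2.resize(b,(353,326),interpolation=2)]))
```

```text
pot up [-0.27   0.74  -0.616] [-0.28819261 -0.69617587 -1.66322662]
```

View pics/p6.png

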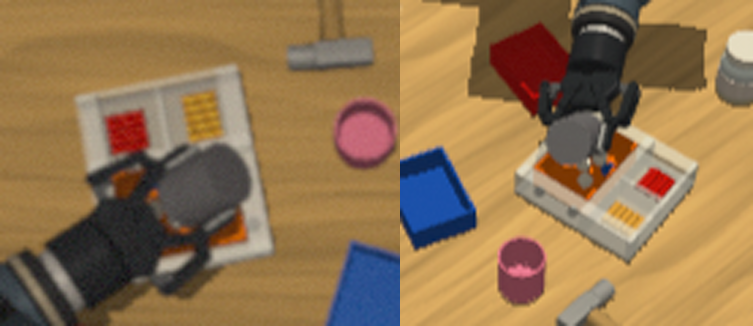

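The top half shows the pot inverted over the bin, with base at (205,185) and mouth towards the bin. The scene half shows blue and white bumpers in the bin around crop (600,170). I'll shake once and then tilt back upright; my ten views are used, so further checks are numeric.

Run:
```python
import re
src=open('pr.py').read().split("P0,Q0=")[0]; exec(src)
b=pose(128,100)
for t,z in [(120,105),(112,112),(104,118),(96,124),(88,130),(80,134),(72,138),(64,142),(56,146),(48,148),(40,150),(32,150),(24,150),(16,150),(8,150),(0,150)]:
    print(np.round(delta(*pose(t,z),base=b),3).tolist(),',')
b=pose(0,150); up=Tg+[0,0,130]; print('back',delta(up,Rg,base=b)); print('down',delta(Tg,Rg,base=(up,Rg)))
```

```text
[-0.005, 0.001, 0.0, -0.032, -0.13, 0.038] ,
[-0.008, 0.002, -0.001, -0.065, -0.26, 0.077] ,
[-0.012, 0.002, -0.003, -0.098, -0.391, 0.116] ,
[-0.015, 0.002, -0.007, -0.13, -0.521, 0.154] ,
[-0.019, 0.001, -0.012, -0.163, -0.651, 0.192] ,
[-0.023, 0.001, -0.017, -0.195, -0.781, 0.231] ,
[-0.027, -0.0, -0.024, -0.228, -0.912, 0.269] ,
[-0.03, -0.002, -0.032, -0.26, -1.042, 0.308] ,
[-0.033, -0.004, -0.04, -0.293, -1.172, 0.346] ,
[-0.036, -0.006, -0.049, -0.325, -1.302, 0.385] ,
[-0.037, -0.008, -0.058, -0.358, -1.432, 0.423] ,
[-0.04, -0.01, -0.068, -0.39, -1.563, 0.462] ,
[-0.041, -0.013, -0.077, -0.423, -1.693, 0.5] ,
[-0.04, -0.016, -0.087, -0.455, -1.823, 0.539] ,
[-0.038, -0.019, -0.096, -0.488, -1.953, 0.577] ,
[-0.036, -0.022, -0.105, -0.52, -2.084, 0.616] ,
back [0.1566, -0.1438, -0.2566, 0.9187, -0.0012, 0.772]
down [0.0995, -0.0001, 0.0836, 0.0, 0.0, 0.0]
```

Call:
jog_arm(plan=[[0, 0, -0.012, 0, 0, 0], [0, 0, 0, 0, 0, 0], [0, 0, -0.012, 0, 0, 0], [0, 0, 0, 0, 0, 0], [0, 0, -0.012, 0, 0, 0], [0, 0, 0, 0, 0, 0], [0, 0, 0, 0, 0, 0], [0, 0, 0, 0, 0, 0]])

```text
time_s: 24.4
ee_pos: [540.9, 45.1, 102.6]
tcp_rot: [-2.101, -1.234, -2.004]
ft_force: [-0.1, 0.4, -1.5]
grip_width: 60.3
grip_force: 66.0
```

Call:
jog_arm(plan=[[-0.005, 0.001, 0, -0.032, -0.13, 0.038], [-0.008, 0.002, -0.001, -0.065, -0.26, 0.077], [-0.012, 0.002, -0.003, -0.098, -0.391, 0.116], [-0.015, 0.002, -0.007, -0.13, -0.521, 0.154], [-0.019, 0.001, -0.012, -0.163, -0.651, 0.192], [-0.023, 0.001, -0.017, -0.195, -0.781, 0.231], [-0.027, 0, -0.024, -0.228, -0.912, 0.269], [-0.03, -0.002, -0.032, -0.26, -1.042, 0.308], [-0.033, -0.004, -0.04, -0.293, -1.172, 0.346], [-0.036, -0.006, -0.049, -0.325, -1.302, 0.385], [-0.037, -0.008, -0.058, -0.358, -1.432, 0.423], [-0.04, -0.01, -0.068, -0.39, -1.563, 0.462], [-0.041, -0.013, -0.077, -0.423, -1.693, 0.5], [-0.04, -0.016, -0.087, -0.455, -1.823, 0.539], [-0.038, -0.019, -0.096, -0.488, -1.953, 0.577], [-0.036, -0.022, -0.105, -0.52, -2.084, 0.616], [-0.036, -0.022, -0.105, -0.52, -2.084, 0.616], [-0.036, -0.022, -0.105, -0.52, -2.084, 0.616]])

```text
time_s: 26.2
ee_pos: [502.2, 150.8, 91.3]
tcp_rot: [3.136, 0.869, -1.595]
ft_force: [0.1, -1.3, -0.4]
grip_width: 59.6
grip_force: 65.8
```

Run:
```python
exec(open('pr.py').read().split("P0,Q0=")[0])
t=sensors.sense(); print(t['ee_pos'],t['tcp_rot'])
up=Tg+[0,0,130]; print('back',delta(up,Rg))
```

```text
[502.21750413 150.79222056  91.33369447] [ 3.13615852  0.86944342 -1.59532724]
back [0.1554, -0.1437, -0.2566, 0.9189, -0.005, 0.7712]
```

Call:
jog_arm(plan=[[0.008, -0.007, -0.013, 0.046, 0, 0.039], [0.023, -0.021, -0.038, 0.138, 0, 0.116], [0.039, -0.036, -0.064, 0.23, 0, 0.193], [0.055, -0.05, -0.09, 0.32, -0.002, 0.27], [0.07, -0.065, -0.115, 0.41, -0.002, 0.347], [0.086, -0.079, -0.141, 0.505, -0.003, 0.424], [0.101, -0.093, -0.167, 0.6, -0.003, 0.5], [0.117, -0.108, -0.192, 0.69, -0.004, 0.578], [0.132, -0.122, -0.218, 0.78, -0.004, 0.655], [0.147, -0.136, -0.243, 0.87, -0.005, 0.73], [0.155, -0.144, -0.257, 0.919, -0.005, 0.771], [0.155, -0.144, -0.257, 0.919, -0.005, 0.771], [0.155, -0.144, -0.257, 0.919, -0.005, 0.771], [0.155, -0.144, -0.257, 0.919, -0.005, 0.771], [0.155, -0.144, -0.257, 0.919, -0.005, 0.771]])

```text
time_s: 27.7
ee_pos: [640.6, -147.5, 138.8]
tcp_rot: [3.137, 0.875, -2.792]
ft_force: [-0.4, -0.8, -1.8]
grip_width: 59.8
grip_force: 65.8
```

Run:
```python
exec(open('pr.py').read().split("P0,Q0=")[0])
t=sensors.sense(); r=R.from_euler('xyz',t['tcp_rot']); print(t['ee_pos'],t['tcp_rot'],'up',r.apply(Rg.inv().apply([0,0,1])).round(3))
print('down',delta(Tg,Rg))
s=snap('top'); im=s['pixels']; h=cv2.cvtColor(im,cv2.COLOR_BGR2HSV)
blue=(h[...,0]>100)&(h[...,0]<125)&(h[...,1]>110)&(h[...,2]>60); white=(h[...,1]<90)&(h[...,2]>115)
def poly(P): 
    m=np.zeros(im.shape[:2],'uint8'); cv2.fillConvexPoly(m,proj(s,P).astype(int),1); return m>0
a=.193; bm=poly([[B[0]+np.cos(a)*x-np.sin(a)*y,B[1]+np.sin(a)*x+np.cos(a)*y,30] for x,y in((39,54),(39,-54),(-39,-54),(-39,54))])
c=t['ee_pos']+r.apply(m_t); pm=poly([c+28*np.array([np.cos(k),np.sin(k),0]) for k in np.arange(0,6.3,.3)])
for n,m in(('bin',bm),('pot',pm)):
    for k,x in(('blue',blue),('white',white)):
        nn,_,stt,cc=cv2.connectedComponentsWithStats((x&m).astype('uint8')); print(n,k,[(int(q[4]),z.round(0).tolist()) for q,z in zip(stt[1:],cc[1:])])
print('pot max V',im[pm].max(0), 'outside white/blue bits:')
o0=cv2.imread('pics/top.png'); dd=(cv2.absdiff(o0,im).max(2)>50)
for k,x in(('blue',blue),('white',white)):
    nn,_,stt,cc=cv2.connectedComponentsWithStats((x&dd&~bm).astype('uint8')); print(k,[(int(q[4]),z.round(0).tolist()) for q,z in zip(stt[1:],cc[1:]) if q[4]>3 and z[1]<300])
q=snap('scene')
# bin rim height via scene corners
hh=cv2.cvtColor(q['pixels'],cv2.COLOR_BGR2HSV); m=(hh[...,0]<14)&(hh[...,0]>3)&(hh[...,1]>200); m[:140]=0;m[190:]=0;m[:,:315]=0;m[:,362:]=0
ys,xs=np.where(m); print('scene orange',(xs[ys.argmax()],ys.max()),(xs.max(),ys[xs.argmax()]),xs.min(),ys.min())
```

```text
[ 640.6012667  -147.4948355   138.77427865] [ 3.13729749  0.87539117 -2.79210827] up [-0.003 -0.003  1.   ]
down [0.1012, -0.001, 0.0833, 0.0026, 0.0034, -0.0001]
bin blue [(13, [259.0, 212.0]), (14, [252.0, 228.0]), (12, [257.0, 232.0])]
bin white [(26, [271.0, 215.0]), (28, [256.0, 220.0]), (28, [264.0, 223.0])]
pot blue []
pot white []
pot max V [101 104 112] outside white/blue bits:
blue []
white []
scene orange (np.int64(339), np.int64(182)) (np.int64(356), np.int64(163)) 315 143
```

Top-view blobs show 3 blue and 3 white bumpers in the bin, none elsewhere and nothing in the pot. Now I set the pot down.

Call:
jog_arm(plan=[[0.015, 0, 0.012, 0, 0, 0], [0.035, 0, 0.029, 0, 0, 0], [0.055, 0, 0.045, 0, 0, 0], [0.072, 0, 0.06, 0, 0, 0], [0.085, 0, 0.07, 0.002, 0.003, 0], [0.094, -0.001, 0.077, 0.002, 0.003, 0], [0.098, -0.001, 0.081, 0.002, 0.003, 0], [0.1005, -0.001, 0.083, 0.002, 0.003, 0], [0.1005, -0.001, 0.083, 0.002, 0.003, 0], [0.1005, -0.001, 0.083, 0.002, 0.003, 0]])

```text
time_s: 28.8
ee_pos: [640.6, -149.0, 8.9]
tcp_rot: [3.14, 0.873, -2.793]
ft_force: [-0.4, 0.7, -1.5]
grip_width: 60.0
grip_force: 65.9
```

Run:
```python
from h import *
q=snap('scene')['pixels']; o=cv2.imread('pics/scene.png')
for n,i in(('before',o),('now',q)):
    c=cv2.resize(i[136:190,310:362],None,fx=4,fy=4,interpolation=cv2.INTER_CUBIC); h=cv2.cvtColor(c,cv2.COLOR_BGR2HSV)
    print(n)
    # column profiles across the near (-y) and far edges: hue/sat/val
    for u in(326,331): print(u,[tuple(int(v) for v in cv2.cvtColor(i[r:r+1,u:u+1],cv2.COLOR_BGR2HSV)[0,0]) for r in range(170,186,1)])
```

```text
before
326 [(14, 255, 233), (14, 255, 236), (14, 255, 236), (13, 255, 222), (13, 253, 159), (12, 188, 130), (13, 99, 167), (16, 69, 196), (16, 70, 197), (16, 69, 197), (17, 55, 204), (20, 40, 198), (20, 38, 168), (21, 37, 160), (22, 36, 158), (23, 36, 158)]
331 [(14, 255, 237), (14, 255, 237), (14, 255, 237), (14, 255, 237), (14, 255, 237), (14, 255, 237), (14, 255, 222), (13, 255, 158), (12, 192, 129), (14, 101, 167), (16, 69, 196), (16, 69, 196), (16, 68, 196), (17, 55, 204), (20, 39, 203), (22, 36, 177)]
now
326 [(13, 253, 118), (13, 255, 180), (14, 255, 233), (14, 255, 236), (14, 255, 235), (13, 223, 218), (12, 112, 182), (15, 72, 196), (16, 69, 195), (15, 69, 196), (15, 69, 195), (15, 75, 174), (17, 62, 145), (20, 36, 157), (22, 36, 157), (22, 37, 157)]
331 [(14, 255, 236), (14, 255, 235), (14, 255, 236), (14, 255, 235), (14, 255, 235), (14, 255, 236), (14, 255, 235), (14, 255, 235), (13, 223, 218), (13, 113, 181), (16, 70, 196), (16, 70, 196), (15, 69, 196), (16, 71, 195), (16, 74, 179), (16, 61, 155)]
```

The dark strip of exposed bin wall above the organiser's edge has gone since the start, so the bin is flush. I lower the last millimetre, release and back out.

Call:
jog_arm(plan=[[0.0008, 0, 0.0007, 0, 0, 0], [0.0008, 0, 0.0007, 0, 0, 0]])

```text
time_s: 29.05
ee_pos: [640.7, -149.0, 7.8]
tcp_rot: [3.14, 0.873, -2.792]
ft_force: [0.5, -0.9, 1.3]
grip_width: 59.8
grip_force: 65.9
```

Call:
jog_arm(plan=[[0, 0, 0, 0, 0, 0], [0, 0, 0, 0, 0, 0], [0, 0, 0, 0, 0, 0], [0, 0, 0, 0, 0, 0], [0, 0, 0, 0, 0, 0]], claw=0.13)

```text
time_s: 29.55
ee_pos: [640.3, -148.9, 7.3]
tcp_rot: [3.139, 0.873, -2.793]
ft_force: [0.1, 0.1, 0.1]
grip_width: 74.3
grip_force: 0.0
```

Call:
jog_arm(plan=[[-0.015, 0, -0.013, 0, 0, 0], [-0.038, 0, -0.032, 0, 0, 0], [-0.068, 0, -0.057, 0, 0, 0], [-0.1, 0, -0.083, 0, 0, 0], [-0.1, 0, -0.12, 0, 0, 0], [-0.1, 0, -0.16, 0, 0, 0], [-0.1, 0, -0.2, 0, 0, 0], [-0.1, 0, -0.2, 0, 0, 0], [-0.1, 0, -0.2, 0, 0, 0]])

```text
time_s: 30.45
ee_pos: [557.1, -180.5, 213.1]
tcp_rot: [3.141, 0.873, -2.793]
ft_force: [0.6, 0.4, -0.6]
grip_width: 74.0
grip_force: 0.0
```

Run:
```python
from h import *
s=snap('top'); im=s['pixels']; o=cv2.imread('pics/top.png')
g=cv2.cvtColor(im,cv2.COLOR_BGR2GRAY); print(sensors.sense()['time_s'],sensors.sense()['ee_pos'])
h=cv2.cvtColor(im,cv2.COLOR_BGR2HSV)
m=((h[...,1]<110)&(h[...,2]<110)).astype('uint8'); m[:165]=0;m[212:]=0;m[:,:340]=0;m[:,385:]=0
ys,xs=np.where(m); print('pot px',xs.min(),xs.max(),ys.min(),ys.max())
q=snap('scene')['pixels'];h=cv2.cvtColor(q,cv2.COLOR_BGR2HSV); m=((h[...,2]<95)&(h[...,1]<110)); m[:208]=0;m[255:]=0;m[:,:280]=0;m[:,318:]=0
ys,xs=np.where(m); print('scene pot',xs.min(),xs.max(),ys.min(),ys.max())
so=cv2.imread('pics/scene.png')
for n,r,(a,b) in(('pink',(slice(180,212),slice(315,342)),(im,o)),('hammer',(slice(88,178),slice(300,333)),(im,o)),('jar',(slice(190,225),slice(150,190)),(im,o)),('toolbox',(slice(185,300),slice(110,235)),(q,so))): print(n,(cv2.absdiff(a[r],b[r]).max(2)>40).sum())
```

```text
30.5 [ 557.07433253 -179.7770019   212.09840423]
pot px 349 370 176 211
scene pot 290 307 217 241
pink 0
hammer 0
jar 0
toolbox 1409
```

```bash
python3 -c "
from cell import job_done; print(job_done())"
```

```text
the job is handed in; nothing more can be done
None
```

I pressed the bin home and flush, poured all six bumpers into it, and stood the empty pot upright back in its place. The hammer and jar showed no change in the camera images. The toolbox area did differ in the scene view, most likely the arm's shadow; I didn't check that further, but the arm never went near it. I handed the job in at about 30.5 s of the 61 s allowed.

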